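Lock a spring channel nut into the strut channel

TASK

Take the post that stands on an oblong spring nut (not the one on a round foot) and fit it in the middle part of the steel strut channel: put the nut into the slot lengthwise, push it down gently against its spring until it is below the lips, give it a quarter turn so that it lies square across the slot, and let the spring lift it so that its grooves catch on both lips. Use no more than light force (never over 40 N on the channel), let go of the post upright, and leave all the other things where they are.

Things in the scene. Friction and masses are not known exactly. Their poses are not given: they have to be found in the camera images.
- nut: Spring channel nut with its mounting post, standing upright on the bench, 99 mm tall, 0.14 to 0.22 kg. Its oblong steel block is 44 mm long (x) x 22 mm wide (y), 8 mm thick. On top, two grooves run across it (along y) at |x| 10.5 to 18 mm, 3.5 mm deep, between a middle land and two end ridges that reach z = 11.5 mm. Origin: centre of the block's underside; z up.
- nut_grip (a point): Centre of the black flat grip at the top of the nut's post (60 mm above the nut's origin, same axes): 36 mm long (x, parallel to the block's length), 12 mm thick (y), 30 mm tall. Below it is a round steel stem 12 mm thick.
- nut_foot (a point): Centre of the underside of the nut's white foot plate (36 x 18 x 5 mm) with its spring unloaded, 23.5 mm below the nut's origin. The foot slides up towards the block by at most 7.5 mm: the spring needs 3 N to start and 1.5 N more per mm, then (about 14 N) comes a hard stop.
- bed: Grey bed plate fixed on the bench, 230 mm long (x), 150 mm wide (y), 6 mm thick. On it lies a galvanised strut channel, slot up, parallel to x and centred along x; it is bolted through slotted ears, so ACROSS the bed it stands anywhere up to 9 mm to either side of the bed's middle line, which no reading reports: feel or look for it. Origin: centre of the plate's underside, z up.
- slot_height (a point): Bed's middle line at the height of the channel's top face, 48 mm above the bed's origin, same axes (the channel itself may be up to 9 mm aside in y and does not give way). The channel is 210 mm long (black end caps), 62 mm wide. Its slot, central in it, is 25 mm wide over the whole length: the nut block enters only lengthwise (x), with 1.5 mm to spare each side, the foot plate with 3.5 mm.
- lip_height (a point): Bed's middle line at the lower edge of the channel's lips, 40 mm above the bed's origin: the lips' inner edges (4 mm thick) turn down to here. Inside, the channel is 54 mm wide, its floor 10 mm above the bed's origin. The nut can turn only with its origin under 28.5 mm above the bed's; the foot's hard stop comes at 26. Turned and let go, the spring lifts it to 32 mm, lip edges in its grooves.
- round_post: a look-alike post that is NOT wanted: same black grip and steel stem, but on a round steel disc foot 44 mm across (no spring, no oblong block), 95 mm tall. Origin: centre of its underside
- bare_nut: a spare oblong steel nut block lying flat on the bench without post or spring, 44 x 22 x 11.5 mm. Origin: centre of its underside
- beaker: a small glass beaker, 56 mm across, 50 mm tall. Origin: centre of its underside
- amber_bottle: a closed amber bottle, 70 mm across, 140 mm tall. Origin: centre of its underside
- jar: a glass jar with blue lid, 64 mm across, 80 mm tall. Origin: centre of its underside
- wrench: a steel wrench lying on the bench, 160 mm long
- tray: an empty white open tray, 100 x 140 x 35 mm. Origin: centre of its underside
Things that resemble listed ones, but are neither listed nor needed, are in the scene too. Leave any blue look-alike of the nut alone.

How it is judged:
On the way, in this order (a step that is already met when the one before it is completed fails the run):
1. the nut is pressed down in the slot lengthwise, below the lips (z of nut in the frame of bed below 0.0288 m and angle between the x axis of nut and the x axis of bed, either way round below 0.35 rad and angle between nut's own z axis and vertical below 0.15 rad and x of nut in the frame of bed between -0.045 and 0.045 m and y of nut in the frame of bed between -0.015 and 0.015 m), for 0.05 s.
2. the nut is turned across the slot, under the lips (z of nut in the frame of bed below 0.034 m and angle between the x axis of nut and the y axis of bed, either way round below 0.3 rad and x of nut in the frame of bed between -0.045 and 0.045 m and y of nut in the frame of bed between -0.015 and 0.015 m), for 0.05 s.
At the end, for the whole second after the job is handed in: The nut lies across the slot (within 0.2 rad of square), within 45 mm of the bed's middle along the slot, risen on its spring so that the lips lie in its grooves (its origin 30.5 to 34 mm above the bed's origin), upright within 0.1 rad and at rest (x of nut in the frame of bed between -0.045 and 0.045 m and y of nut in the frame of bed between -0.015 and 0.015 m and z of nut in the frame of bed between 0.0305 and 0.034 m and angle between the x axis of nut and the y axis of bed, either way round below 0.2 rad and angle between nut's own z axis and vertical below 0.1 rad and linear speed of nut below 0.02 m/s and angular speed of nut below 0.2 rad/s); the robot touches nothing.
It fails at once if the nut or its foot was pressed or pulled against the channel or its bed with more than 40 N (contact force between nut and bed above 40 N).
It fails at once if the robot itself leaned on the channel or its bed with more than 40 N (contact force between the arm and bed above 40 N).
It fails at once if another thing was moved by more than 25 mm (distance of any of round_post, bare_nut, beaker, amber_bottle, jar, wrench, tray from where it was at the start of the episode above 0.025 m).
It also fails if it takes over 72 s, if anything falls off the work surface, if the arm or the gripper's body presses on something with over 40 N, if the wrist force passes 120 N, or if a joint passes its speed limit or range.

ROBOT

A 6-joint arm with a two-finger parallel gripper is mounted at the origin on the work surface. World frame = base frame: x ahead of the robot, y to its left, z up, the work surface at z = 0. Lengths are in m, angles in rad, forces in N, time in s.
With the tool pointing down it reaches from about 0.4 to 0.825 m from the base axis. Payload 7 kg.
Tool frame: the origin (TCP) lies midway between the tips of the shut fingers; the grasp point (between the pads) lies 19 mm behind it; z points along the fingers, y is the direction in which the jaws open and shut (so a half turn about z gives the same grasp; the last joint's range is limited). The gripper opens to 88 mm and grips with 3 to 60 N. Pads are 19 mm wide; open, the fingers measure 130 mm over their backs; the gripper's body (78 mm by 193 mm) begins 47 mm behind the grasp point.
Start: joints at [-0.982, 0.359, 0.012, 0, -1.224, -0.288], TCP at [0.2, -0.645, 0.227] pointing down, gripper open.
Joint ranges: [-3.07, 3.07], [-1.43, 2.12], [-1.02, 1.25], [-3.03, 1.67], [-3.05, -0], [-3.03, 3.03]. Speed limits (rad/s): [2.39, 2.39, 3.01, 3.14, 3.14, 3.14].

INTERFACE

Orientations are given as a unit quaternion [x, y, z, w].
In Python, from station import sensors, cams, order gives the robot as it stands. The module is installed in compiled form; this text tells all that it offers.
- The arm moves only by the tool drive_tool, never from a script. Its argument "moves" is one flat list of numbers, 7 for each row, row after row: the shift along the world's x, y, z in units of 1000 mm (1.0 is 1000 mm), then the turn, a rotation vector about the world's x, y, z in units of 60 degrees (1.0 is 60 degrees), then the closure, from 0 (fully open) to 1 (shut). In form: [dx, dy, dz, wx, wy, wz, gripper, dx, dy, dz, wx, wy, wz, gripper, ...]. A call has 1 to 12 rows; each row shifts and turns the commanded pose from where the row before left it; what a row does not reach is not made up. A row lasts 1/8 s, in which the tool goes at most 62.5 mm and 10.7 degrees, less where a joint would pass 70% of its speed; a pose out of reach is approached as far as the arm can. A call with a number of a shift or a turn outside -1 to 1 is refused whole. A call with a gripper value outside its range is refused whole. The fingers move at their own pace and stop on an object; "grip_force" is the grip in N (left out, the last holds). Time passes only in rows, so rows that do not move let the fingers close. It gives the time, the measured TCP pose, the force and the opening at its end, in the units of the state.
- sensors.read_state(): the state, without advancing time (a new reading comes with each control period).
- cams.snapshot(name): name is "scene" or "top"; returns a dict with "frame" (384x512x3 uint8, blue, green, red), "mtx" (3x3 intrinsics, pixels), "R" (3x3) and "t" (3): a world point X has camera coordinates R X + t. Camera axes: x right, y down, z forward; pixel columns grow to the right and rows downward; lengths in m; the calibration is good to about 2 mm. A picture is of the moment at which its call begins. There is no depth.
- order.finish_job(): hands the job in, once; it reports no verdict.
Trained networks look in the newest picture that a camera, given by its name, has taken for a name from the list of things; names that differ only in an ending like _2 or _b are one class to them, and where a whole thing is asked for, a point or a joint stands for the part that bears it (a point fixed in the world has none). Each returns a list of dicts, best first, with "confidence" (0 to 1); they miss things now and then, are a little off and sometimes report something else, mostly with a low value. They report only what shows in the picture. A call takes as long as a camera call. They do not tell look-alikes from the thing itself.
- cams.recognise(label, camera): "centre" ([column, row] in pixels, amid what is visible of it).
- cams.trace(label, camera): "region" (384x512 bool, what is visible of it) and "centre" ([column, row] in pixels, amid what is visible of it).
The state is a dict: "clock": time; "qpos": joint angles; "qvel": joint speeds; "tau": joint torques, N m; "position": TCP position; "tcp_rot": TCP orientation; "ft_force": force on the tool from outside, world axes, zero at the start; "moment": the same for the moment, N m; "opening": finger opening in m.
Only numpy, scipy, OpenCV 4.12 (cv2) and the standard library are available. Lean on these libraries where they do the work, as an engineer would, in place of code of your own. Each camera call takes 0.05 s, during which the arm holds its last target.

## Working session

There is one attempt and no reset: what is moved stays moved. The work goes in short steps, Python scripts to look and compute and a tool call to move; the robot and the scene stay as the last step left them, time stands still between calls to the robot, and variables do not carry over. Pictures are saved under pics/ and viewed, and the job is handed in when it is done.

Besides the shell and the picture viewer there is one more tool, called after "Call:" in YAML: its name, and indented under it one key for each argument. drive_tool: Moves the arm, as the interface text tells. Its arguments: {"type":"object","properties":{"moves":{"type":"array"},"grip_force":{"type":"number"}},"required":["moves"]}

```bash
mkdir -p pics; ls; python3 - <<'E'
from station import sensors, cams
import cv2
s=sensors.read_state(); print({k:(v if not hasattr(v,'tolist') else v.tolist()) for k,v in s.items()})
for n in ("scene","top"):
    d=cams.snapshot(n); cv2.imwrite(f"pics/{n}0.png",d["frame"]); print(n,d["mtx"],d["R"],d["t"])
    for l in ("nut","nut_grip","nut_foot","bed","round_post","bare_nut","beaker","amber_bottle","jar","wrench","tray"):
        print(l,[([round(float(c)) for c in r["centre"]],round(r["confidence"],2)) for r in cams.recognise(l,n)])
E
```

```text
pics
{'clock': 0.0, 'qpos': [-0.981884685234856, 0.3593543716015548, 0.011071853048415943, -0.0003537297081794974, -1.2240917619250549, -0.28812783144064863], 'qvel': [0.0003908123951943885, -0.0017493097433821294, 0.0019112300194555941, 0.0006843859700030513, 0.0005176668827332375, 0.0010183867488968664], 'tau': [0.000756708177505061, -58.272424936294556, 29.305452704429626, 6.996655762195587, 0.0070549099473282695, -0.00018922378330898937], 'position': [0.19983357588598566, -0.6442360127121686, 0.22564872026419905], 'tcp_rot': [-0.14976602629766247, 0.9887211372420288, 0.0007849328703242512, -0.00018444030536683923], 'ft_force': [-0.40012949955186095, -0.3410771580928573, -0.003835510662201443], 'moment': [-0.03101912673765444, 0.003981807592134239, -0.026896148915805326], 'opening': 0.08749298941952095}
scene [[435.50086587   0.         260.23948169]
 [  0.         435.50086587 190.11960458]
 [  0.           0.           1.        ]] [[ 0.85712963  0.51502776 -0.00867188]
 [ 0.38220722 -0.64719042 -0.65959245]
 [-0.34532078  0.56204178 -0.75157342]] [-0.47904513 -0.16384478  1.756
[... 340 characters left out ...]
, 244], 0.29)]
tray [([283, 123], 0.66)]
top [[421.46478019   0.         251.80427307]
 [  0.         421.46478019 190.89445506]
 [  0.           0.           1.        ]] [[-0.0128619  -0.99962461 -0.02419109]
 [-0.98061764  0.01734031 -0.1951624 ]
 [ 0.19550862  0.02121205 -0.98047255]] [-0.00295166  0.59396317  1.09934463]
nut [([318, 151], 0.76), ([318, 185], 0.5)]
nut_grip [([319, 184], 0.53), ([316, 155], 0.53)]
nut_foot [([317, 183], 0.75), ([314, 151], 0.47)]
bed [([196, 217], 0.57)]
round_post [([314, 244], 0.72)]
bare_nut []
beaker [([282, 130], 0.54)]
amber_bottle [([232, 125], 0.79), ([322, 186], 0.29)]
jar [([105, 186], 0.74)]
wrench [([417, 240], 0.97)]
tray [([94, 256], 0.79)]
```

```bash
python3 - <<'E'
import cv2
a=cv2.imread("pics/scene0.png");b=cv2.imread("pics/top0.png")
cv2.imwrite("pics/s1.png",cv2.resize(a[100:320,120:380],(780,660))[:600])
cv2.imwrite("pics/t1.png",cv2.resize(b[80:290,60:340],(800,600),interpolation=cv2.INTER_CUBIC))
cv2.imwrite("pics/s2.png",cv2.resize(a[200:290,190:310],(800,600),interpolation=cv2.INTER_CUBIC))
E
```

```text
(no output)
```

View pics/scene0.png

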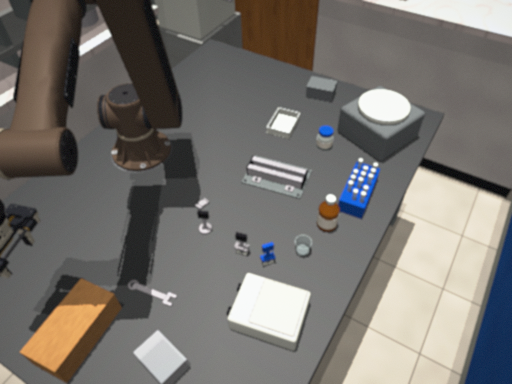

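View pics/t1.png

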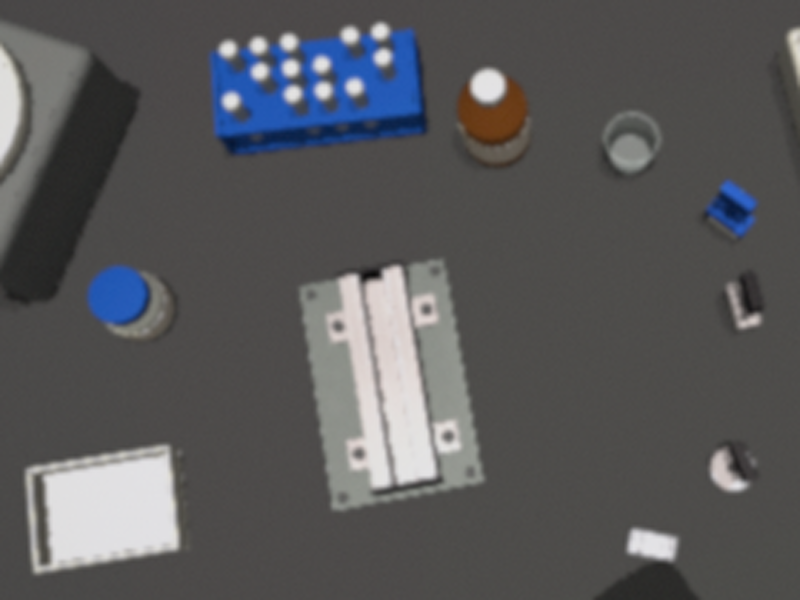

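View pics/s2.png

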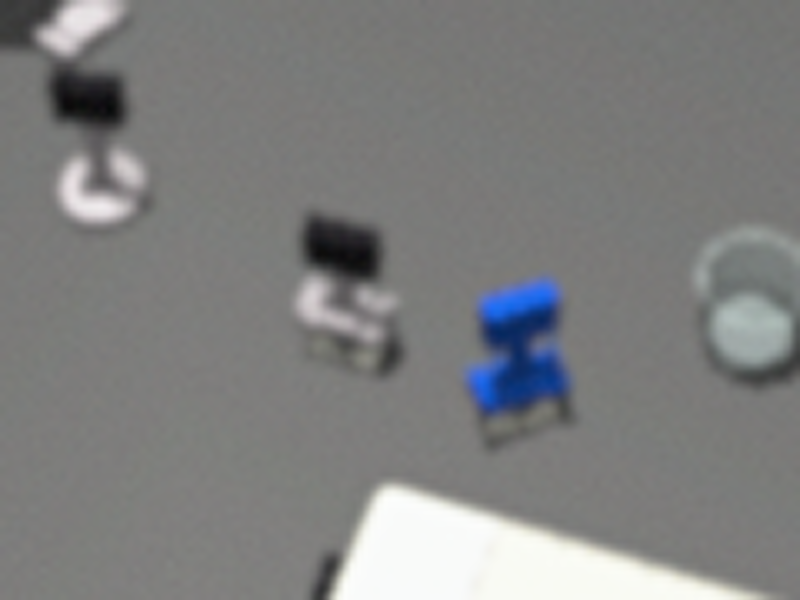

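In the scene view there are three candidates:
- **(243,244):** black grip on an oblong steel block with a pale foot. This is the wanted nut, and in the top view it is at (320,185).
- **(268,253):** the blue look-alike.
- **(205,221):** the round-disc post.

The enlarged crop confirms the first one. Next I'll fit the poses.

```bash
cat > h.py <<'E'
import numpy as np,cv2,json
from scipy.optimize import minimize
def box(cx,lx,ly,z0,z1):
    return np.array([[cx+sx*lx/2,sy*ly/2,z] for sx in(-1,1) for sy in(-1,1) for z in(z0,z1)])
def T(p,pose):
    x,y,a,z=pose; c,s=np.cos(a),np.sin(a)
    return p@np.array([[c,s,0],[-s,c,0],[0,0,1]])+[x,y,z]
def proj(d,P):
    q=P@d["R"].T+d["t"]; q=q@d["mtx"].T; return q[:,:2]/q[:,2:]
def sil(d,parts,pose,k=6,shape=(384,512),roi=None):
    x0,y0,x1,y1=roi
    m=np.zeros(((y1-y0)*k,(x1-x0)*k),np.uint8)
    for p in parts:
        h=cv2.convexHull(((proj(d,T(p,pose))-[x0,y0]+.5)*k*16).astype(np.int32).reshape(-1,1,2))
        cv2.fillPoly(m,[h],255,shift=4)
    return cv2.resize(m,(x1-x0,y1-y0),interpolation=cv2.INTER_AREA)/255.
NUT=[box(0,.036,.018,-.0235,-.0185),box(0,.044,.022,0,.008),box(0,.0475/2.2,.022,.008,.0115),box(-.020,.004,.022,.008,.0115),box(.020,.004,.022,.008,.0115),box(0,.012,.012,0,.05),box(0,.036,.012,.045,.075)]
BED=[box(0,.23,.15,0,.006)]
E
python3 - <<'E'
from h import *
from station import cams
D={n:cams.snapshot(n) for n in("scene","top")}
import pickle
out={}
for l,px in(("nut",{"scene":(243,244),"top":(320,185)}),("bed",{"scene":(277,175),"top":(196,217)})):
    for n in D:
        R=cams.trace(l,n)
        for r in R: print(l,n,np.round(r["centre"]),round(r["confidence"],2),r["region"].sum())
        r=min(R,key=lambda r:np.hypot(*(np.array(r["centre"])-px[n])))
        out[l,n]=r["region"]
pickle.dump((D,out),open("d.pkl","wb"))
def ray(d,px,z):
    v=np.linalg.inv(d["mtx"])@[px[0],px[1],1]; v=d["R"].T@v; c=-d["R"].T@d["t"]; return c+v*(z-c[2])/v[2]
for l,parts,z0,zz,off in(("nut",NUT,.0235,.05,(320,185)),("bed",BED,0,.02,(196,217))):
    p0=ray(D["top"],off,zz)
    best={}
    for cams_ in(("top",),("scene",),("top","scene")):
        def cost(v):
            c=0
            for n in cams_:
                m=out[l,n]; ys,xs=np.where(m); roi=(max(xs.min()-15,0),max(ys.min()-15,0),xs.max()+15,ys.max()+15)
                s=sil(D[n],parts,(v[0]/100,v[1]/100,v[2],z0),roi=roi)
                mm=m[roi[1]:roi[3],roi[0]:roi[2]]
                c+=np.abs(s-mm).sum()/mm.sum()
            return c
        r=min((minimize(cost,[p0[0]*100,p0[1]*100,a],method="Nelder-Mead",options=dict(initial_simplex=[[p0[0]*100,p0[1]*100,a],[p0[0]*100+1,p0[1]*100,a],[p0[0]*100,p0[1]*100+1,a],[p0[0]*100,p0[1]*100,a+.3]],xatol=1e-3,fatol=1e-4)) for a in(-1.2,-.8,-.4,0,.4,.8,1.2)),key=lambda r:r.fun)
        print(l,cams_,r.x,r.fun)
E
```

```text
nut scene [268. 255.] 0.81 262
nut scene [243. 246.] 0.53 284
nut top [317. 152.] 0.72 231
nut top [317. 186.] 0.51 187
bed scene [276. 176.] 0.61 1866
bed top [198. 216.] 0.88 4252
nut ('top',) [ 61.00573368 -20.13526069   0.25015349] 0.11836007130124777
nut ('scene',) [ 61.04072252 -20.48497317   0.23724687] 0.13117923225628278
nut ('top', 'scene') [ 60.97906751 -20.19122295   0.2417126 ] 0.3160893746667907
bed ('top',) [54.37791917 15.05752189  0.17581165] 0.027722133067714386
bed ('scene',) [54.23179747 14.56624156  0.18755974] 0.04045982808986403
bed ('top', 'scene') [54.34975612 14.87994869  0.17490248] 0.09927550470852248
```

```bash
python3 - <<'E'
from h import *
import pickle
D,out=pickle.load(open("d.pkl","rb"))
pose=(.5435,.149,.175,0)
ims=[]
for n in("top","scene"):
  for z in(.048,):
    X=np.array([[a,b,z] for a,b in((-.12,-.08),(.12,-.08),(.12,.08),(-.12,.08))])
    px=proj(D[n],T(X,pose)).astype(np.float32)
    dst=np.float32([[0,400],[600,400],[600,0],[0,0]])  #2.5px/mm, up=+y
    H=cv2.getPerspectiveTransform(px,dst)
    w=cv2.warpPerspective(D[n]["frame"],H,(600,400),flags=cv2.INTER_CUBIC)
    g=w[:,150:450].mean(axis=(1,2))
    print(n); print([(round((200-i)/2.5,1),int(g[i])) for i in range(60,340,4)])
    for y in range(-60,61,10):
        cv2.line(w,(0,int(200-y*2.5)),(10 if y else 600,int(200-y*2.5)),(0,0,255),1)
    ims.append(w[50:350])
cv2.imwrite("pics/rect.png",np.vstack(ims))
E
```

```text
top
[(56.0, 140), (54.4, 140), (52.8, 140), (51.2, 140), (49.6, 141), (48.0, 142), (46.4, 145), (44.8, 148), (43.2, 150), (41.6, 150), (40.0, 148), (38.4, 146), (36.8, 145), (35.2, 144), (33.6, 146), (32.0, 150), (30.4, 159), (28.8, 174), (27.2, 193), (25.6, 207), (24.0, 214), (22.4, 215), (20.8, 215), (19.2, 215), (17.6, 215), (16.0, 217), (14.4, 217), (12.8, 214), (11.2, 200), (9.6, 175), (8.0, 153), (6.4, 145), (4.8, 158), (3.2, 183), (1.6, 203), (0.0, 213), (-1.6, 217), (-3.2, 217), (-4.8, 216), (-6.4, 216), (-8.0, 216), (-9.6, 217), (-11.2, 216), (-12.8, 215), (-14.4, 214), (-16.0, 215), (-17.6, 218), (-19.2, 219), (-20.8, 219), (-22.4, 218), (-24.0, 217), (-25.6, 218), (-27.2, 218), (-28.8, 219), (-30.4, 216), (-32.0, 202), (-33.6, 175), (-35.2, 143), (-36.8, 122), (-38.4, 122), (-40.0, 136), (-41.6, 148), (-43.2, 153), (-44.8, 153), (-46.4, 151), (-48.0, 149), (-49.6, 147), (-51.2, 146), (-52.8, 147), (-54.4, 148)]
scene
[(56.0, 110), (54.4, 110), (52.8, 110), (51.2, 110), (49.6, 110), (48.0, 110), (46.4, 110), (44.8, 110), (43.2, 110), (41.6, 110), (40.0, 112), (38.4, 116), (36.8, 122), (35.2, 130), (33.6, 140), (32.0, 151), (30.4, 164), (28.8, 178), (27.2, 191), (25.6, 203), (24.0, 213), (22.4, 220), (20.8, 225), (19.2, 228), (17.6, 229), (16.0, 230), (14.4, 228), (12.8, 225), (11.2, 218), (9.6, 209), (8.0, 195), (6.4, 178), (4.8, 160), (3.2, 141), (1.6, 123), (0.0, 108), (-1.6, 97), (-3.2, 90), (-4.8, 87), (-6.4, 87), (-8.0, 92), (-9.6, 100), (-11.2, 112), (-12.8, 128), (-14.4, 146), (-16.0, 165), (-17.6, 184), (-19.2, 200), (-20.8, 214), (-22.4, 223), (-24.0, 228), (-25.6, 231), (-27.2, 231), (-28.8, 230), (-30.4, 227), (-32.0, 221), (-33.6, 211), (-35.2, 197), (-36.8, 179), (-38.4, 160), (-40.0, 141), (-41.6, 124), (-43.2, 110), (-44.8, 101), (-46.4, 95), (-48.0, 93), (-49.6, 94), (-51.2, 95), (-52.8, 96), (-54.4, 97)]
```

View pics/rect.png

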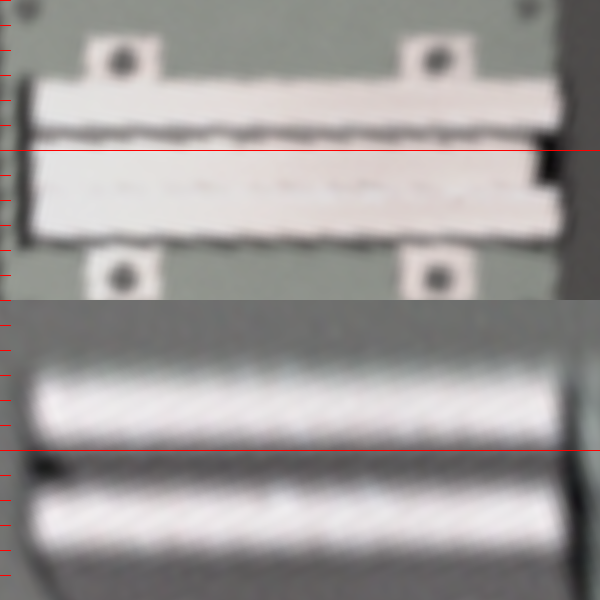

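Call:
drive_tool:
  moves: [0.034,0.037,-0.002,0,0,-0.005,0,0.034,0.037,-0.002,0,0,-0.005,0,0.034,0.037,-0.002,0,0,-0.005,0,0.034,0.037,-0.002,0,0,-0.005,0,0.034,0.037,-0.002,0,0,-0.005,0,0.034,0.037,-0.002,0,0,-0.005,0,0.034,0.037,-0.002,0,0,-0.005,0,0.034,0.037,-0.002,0,0,-0.005,0,0.034,0.037,-0.002,0,0,-0.005,0,0.034,0.037,-0.002,0,0,-0.005,0,0.036,0.037,-0.002,0,0,-0.005,0,0.034,0.035,-0.002,0,0,0,0]
  grip_force: 30

```text
clock: 3.0
position: [0.6111, -0.2012, 0.2027]
tcp_rot: [-0.121, 0.993, -0.0, 0.0]
ft_force: [-0.3, -0.5, 0.5]
opening: 0.0877
```

Call:
drive_tool:
  moves: [0,0,0,0,0,0,0,0,0,0,0,0,0,0]

```text
clock: 3.25
position: [0.6098, -0.2025, 0.2023]
tcp_rot: [-0.122, 0.993, 0.0, -0.0]
ft_force: [-0.5, -1.0, 0.4]
opening: 0.0876
```

Call:
drive_tool:
  moves: [0,0,-0.03,0,0,0,0,0,0,-0.04,0,0,0,0,0,0,-0.04,0,0,0,0,0,0,-0.027,0,0,0,0,0,0,0,0,0,0,0]

```text
clock: 3.88
position: [0.6077, -0.2035, 0.0638]
tcp_rot: [-0.12, 0.993, 0.0, -0.002]
ft_force: [1.1, 1.1, 0.2]
opening: 0.0877
```

```bash
python3 - <<'E'
from station import cams
import cv2,numpy as np
a=cams.snapshot("scene")["frame"];b=cams.snapshot("top")["frame"]
cv2.imwrite("pics/g1.png",np.hstack([cv2.resize(a[190:290,190:290],(400,400),interpolation=3),cv2.resize(b[135:235,270:370],(400,400),interpolation=3)]))
E
```

```text
(no output)
```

View pics/g1.png

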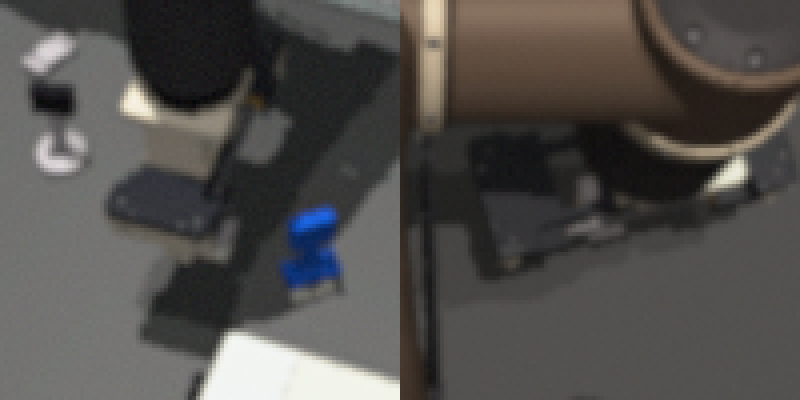

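The gripper hides the nut in both views. The left crop shows the blue one clear at (310,250), untouched. Next I'll close the fingers.

Call:
drive_tool:
  moves: [0.002,0.001,0,0,0,0,0.5,0,0,0,0,0,0,0.8,0,0,0,0,0,0,1,0,0,0,0,0,0,1,0,0,0,0,0,0,1,0,0,0,0,0,0,1]
  grip_force: 40

```text
clock: 4.72
position: [0.6119, -0.2017, 0.0655]
tcp_rot: [-0.121, 0.993, 0.0, -0.0]
ft_force: [-0.6, -0.3, 0.5]
opening: 0.0334
```

Call:
drive_tool:
  moves: [0,0,0,0,0,0,1,0,0,0,0,0,0,1,0,0,0,0,0,0,1,0,0,0,0,0,0,1,0,0,0,0,0,0,1,0,0,0,0,0,0,1]

```text
clock: 5.48
position: [0.6119, -0.2017, 0.0655]
tcp_rot: [-0.121, 0.993, 0.0, -0.0]
ft_force: [-0.3, -0.2, -2.0]
opening: 0.0117
```

Call:
drive_tool:
  moves: [0,0,0.01,0,0,0,1,0,0,0.04,0,0,0,1,-0.004,0.02,0.04,0,0,0,1,-0.008,0.04,0.015,0,0,-0.01,1,-0.008,0.044,0,0,0,-0.01,1,-0.008,0.044,0,0,0,-0.01,1,-0.008,0.044,0,0,0,-0.01,1,-0.008,0.044,0,0,0,-0.01,1,-0.008,0.044,0,0,0,-0.01,1,-0.008,0.034,0,0,0,-0.008,1,-0.008,0.034,0,0,0,0,1,0,0,0,0,0,0,1]

```text
clock: 6.98
position: [0.5436, 0.1484, 0.1713]
tcp_rot: [-0.087, 0.996, 0.0, 0.0]
ft_force: [0.9, -0.2, -2.1]
opening: 0.0118
```

Call:
drive_tool:
  moves: [0,0,0,0,0,0,1,0,0,0,0,0,0,1]

```text
clock: 7.22
position: [0.544, 0.1456, 0.1707]
tcp_rot: [-0.085, 0.996, -0.0, 0.0]
ft_force: [-0.6, -0.0, -1.8]
opening: 0.0119
```

```bash
python3 - <<'E'
from station import cams,sensors
import cv2,numpy as np
s=sensors.read_state(); print(s["position"],s["tcp_rot"],s["qpos"],s["ft_force"])
a=cams.snapshot("scene")["frame"];b=cams.snapshot("top")["frame"]
cv2.imwrite("pics/c1.png",np.hstack([cv2.resize(a[100:240,210:350],(400,400),interpolation=3),cv2.resize(b[130:290,130:290],(400,400),interpolation=3)]))
E
```

```text
[0.54403964 0.14559416 0.17073989] [-8.54878209e-02  9.96339215e-01 -2.30592507e-05  4.66148685e-06] [ 6.09037100e-01  2.19789156e-01 -3.17200218e-01  5.19092830e-05
 -1.03382193e+00 -2.00867540e+00] [-0.55346483 -0.04462079 -1.78975745]
```

View pics/c1.png

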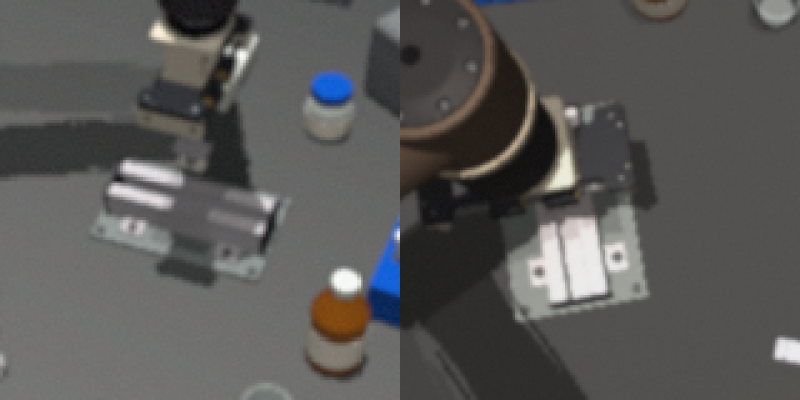

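Call:
drive_tool:
  moves: [0,0.001,-0.02,0,0,0,1,0,0,-0.02,0,0,0,1,0,0,-0.012,0,0,0,1,0,0,0,0,0,0,1,0,0,0,0,0,0,1]

```text
clock: 7.95
position: [0.5445, 0.1474, 0.1193]
tcp_rot: [-0.086, 0.996, 0.0, 0.0]
ft_force: [0.4, 0.8, -1.8]
opening: 0.0115
```

```bash
cat > ov.py <<'E'
from h import *
from station import cams,sensors
import sys
s=sensors.read_state(); p=s["position"]; q=s["tcp_rot"]; yaw=2*np.arctan2(q[1],q[0])-np.pi
print(np.round(p,4),round(yaw,3),np.round(s["ft_force"],1),np.round(s["moment"],2))
d=cams.snapshot("scene")
bp=(.5435,.149,.172,0)
pose=(p[0],p[1],yaw,p[2]-.042)
k=8; x0,y0=240,130; w,h=90,70
im=cv2.resize(d["frame"][y0:y0+h,x0:x0+w],(w*k,h*k),interpolation=cv2.INTER_CUBIC); raw=im.copy()
def dr(P,col,ps):
    q=((proj(d,T(P,ps))-[x0,y0]+.5)*k); cv2.polylines(im,[cv2.convexHull(q.astype(np.int32).reshape(-1,1,2))],True,col,1)
for b in NUT[:2]: dr(b,(0,255,0),pose)
dr(NUT[-1],(0,255,0),pose)
for y0_,y1_ in((9.9,28.4),(-33.6,-15.1)):
    P=np.array([[a,b/1000,.048] for a in(-.105,.105) for b in(y0_,y1_)]); dr(P,(0,0,255),bp)
dr(BED[0],(255,0,0),bp)
cv2.imwrite(sys.argv[1],im); cv2.imwrite(sys.argv[1].replace(".png","r.png"),raw)
E
python3 ov.py pics/o1.png
```

```text
[0.5445 0.1474 0.1193] 0.172 [ 0.4  0.8 -1.8] [0.02 0.   0.03]
```

View pics/o1.png

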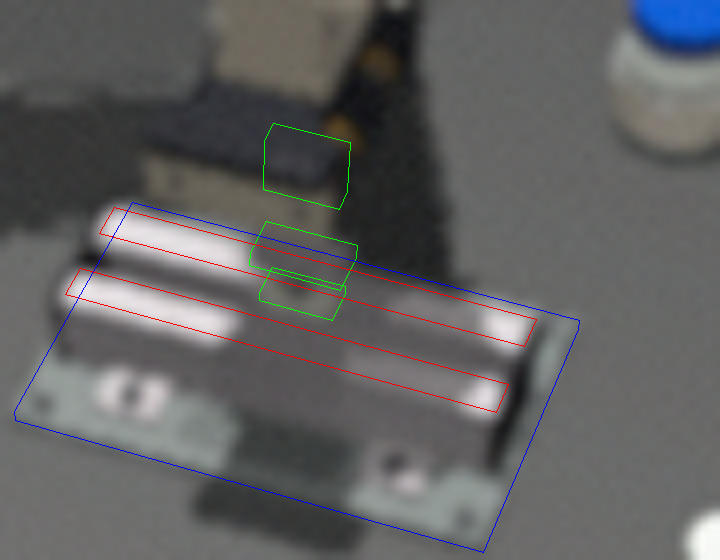

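View pics/o1r.png

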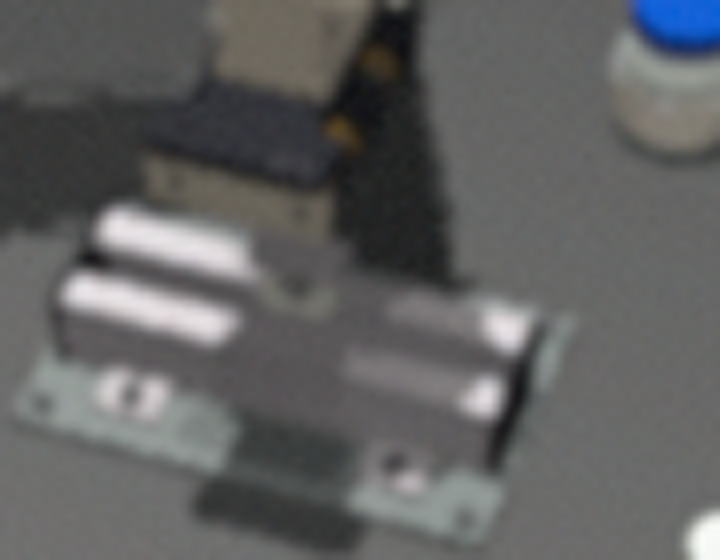

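Call:
drive_tool:
  moves: [0,-0.001,-0.003,0,0,0,1,0,0,-0.005,0,0,0,1,0,0,-0.005,0,0,0,1,0,0,0,0,0,0,1]

```text
clock: 8.5
position: [0.5436, 0.1461, 0.1049]
tcp_rot: [-0.086, 0.996, -0.0, -0.001]
ft_force: [-0.8, 0.1, -1.7]
opening: 0.012
```

Call:
drive_tool:
  moves: [0,0,-0.004,0,0,0,1,0,0,-0.004,0,0,0,1,0,0,-0.004,0,0,0,1,0,0,0,0,0,0,1,0,0,0,0,0,0,1]

```text
clock: 9.12
position: [0.544, 0.1464, 0.0936]
tcp_rot: [-0.086, 0.996, -0.0, 0.0]
ft_force: [0.8, 0.6, -1.6]
opening: 0.0121
```

```bash
python3 ov.py pics/o2.png
```

```text
[0.544  0.1464 0.0936] 0.172 [ 0.8  0.6 -1.6] [ 0.03 -0.01 -0.02]
```

View pics/o2r.png

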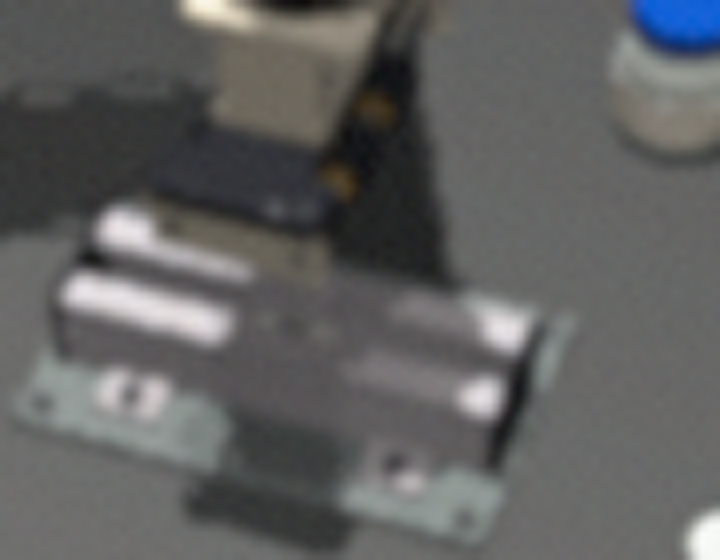

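The foot is down in the slot with no contact force, and the block is just above the lips. From here I'll go down in small steps and feel for contact.

Call:
drive_tool:
  moves: [0,0,-0.001,0,0,0,1,0,0,-0.001,0,0,0,1,0,0,-0.001,0,0,0,1,0,0,-0.001,0,0,0,1,0,0,0,0,0,0,1]

```text
clock: 9.8
position: [0.5439, 0.1463, 0.0894]
tcp_rot: [-0.086, 0.996, -0.0, -0.0]
ft_force: [0.5, 0.3, -2.0]
opening: 0.0117
```

Call:
drive_tool:
  moves: [0,0,-0.001,0,0,0,1,0,0,-0.001,0,0,0,1,0,0,0,0,0,0,1]

```text
clock: 10.18
position: [0.5439, 0.1463, 0.0875]
tcp_rot: [-0.086, 0.996, -0.0, -0.0]
ft_force: [0.1, 0.7, -1.2]
opening: 0.012
```

Call:
drive_tool:
  moves: [0,0,-0.0015,0,0,0,1,0,0,-0.0015,0,0,0,1,0,0,0,0,0,0,1]

```text
clock: 10.55
position: [0.5438, 0.1463, 0.0844]
tcp_rot: [-0.086, 0.996, -0.0, -0.0]
ft_force: [0.5, -0.8, -1.8]
opening: 0.0118
```

Call:
drive_tool:
  moves: [0,0,-0.002,0,0,0,1,0,0,-0.002,0,0,0,1,0,0,-0.002,0,0,0,1,0,0,-0.002,0,0,0,1,0,0,0,0,0,0,1]

```text
clock: 11.18
position: [0.5438, 0.1462, 0.0763]
tcp_rot: [-0.086, 0.996, -0.0, -0.0]
ft_force: [-0.1, -0.1, -1.5]
opening: 0.0118
```

Call:
drive_tool:
  moves: [0,0,-0.001,0,0,0,1,0,0,-0.001,0,0,0,1,0,0,-0.001,0,0,0,1,0,0,0,0,0,0,1]

```text
clock: 11.68
position: [0.5441, 0.1464, 0.0739]
tcp_rot: [-0.086, 0.996, 0.0, 0.0]
ft_force: [-2.0, -0.9, 3.4]
opening: 0.0118
```

Call:
drive_tool:
  moves: [0,0,-0.001,0,0,0,1,0,0,-0.001,0,0,0,1,0,0,-0.001,0,0,0,1,0,0,0,0,0,0,1]

```text
clock: 12.18
position: [0.5441, 0.1464, 0.071]
tcp_rot: [-0.086, 0.996, -0.0, 0.0]
ft_force: [-3.2, -0.8, 6.7]
opening: 0.0117
```

Call:
drive_tool:
  moves: [0,0,-0.001,0,0,0,1,0,0,-0.001,0,0,0,1,0,0,0,0,0,0,1,0,0,0,0,0,0,1]

```text
clock: 12.68
position: [0.5442, 0.1463, 0.0693]
tcp_rot: [-0.086, 0.996, 0.0, 0.0]
ft_force: [-3.1, -0.4, 10.2]
opening: 0.0118
```

Call:
drive_tool:
  moves: [0,0,-0.0006,0,0,0,1,0,0,0,0,0,0,1,0,0,0,0,0,0,1]

```text
clock: 13.05
position: [0.5442, 0.1464, 0.0688]
tcp_rot: [-0.086, 0.996, 0.0, 0.0]
ft_force: [-3.7, -1.0, 11.7]
opening: 0.0118
```

Call:
drive_tool:
  moves: [0,0,0,0,0,0.1,1,0,0,0,0,0,0.1,1,0,0,0,0,0,0.1,1,0,0,0,0,0,0.1,1,0,0,0,0,0,0,1]

```text
clock: 13.68
position: [0.5454, 0.147, 0.0693]
tcp_rot: [-0.292, 0.956, 0.0, 0.002]
ft_force: [-1.2, 0.6, 10.6]
opening: 0.0115
```

Call:
drive_tool:
  moves: [0,0,0,0,0,0.1,1,0,0,0,0,0,0.1,1,0,0,0,0,0,0.1,1,0,0,0,0,0,0.1,1,0,0,0,0,0,0,1]

```text
clock: 14.3
position: [0.5456, 0.1472, 0.0694]
tcp_rot: [-0.485, 0.875, -0.0, 0.002]
ft_force: [-0.9, 0.5, 9.1]
opening: 0.0117
```

```bash
python3 -c "
from station import sensors
s=sensors.read_state();print(s['moment'],s['ft_force'],s['qpos'])"
```

```text
[0.18870877 0.51971058 0.08492797] [-0.87432887  0.48127559  9.07754552] [ 6.10320755e-01  3.30257167e-01 -4.33422035e-01  1.02912257e-03
 -8.03586162e-01 -1.16967623e+00]
```

Call:
drive_tool:
  moves: [0,0,-0.0006,0,0,0,1,0,0,0,0,0,0.1,1,0,0,0,0,0,0.1,1,0,0,0,0,0,0.1,1,0,0,0,0,0,0,1]

```text
clock: 14.92
position: [0.5456, 0.1472, 0.0689]
tcp_rot: [-0.616, 0.788, -0.0, 0.002]
ft_force: [-1.0, 1.0, 11.2]
opening: 0.0119
```

Call:
drive_tool:
  moves: [0,0,0,0,0,0.1,1,0,0,0,0,0,0.1,1,0,0,0,0,0,0.1,1,0,0,0,0,0,0.1,1,0,0,0,0,0,0,1,0,0,0,0,0,0,1]

```text
clock: 15.68
position: [0.5456, 0.1471, 0.0689]
tcp_rot: [0.766, -0.643, 0.001, -0.002]
ft_force: [-2.0, -0.0, 11.6]
opening: 0.0115
```

```bash
python3 ov.py pics/o3.png
```

```text
[0.5456 0.1471 0.0689] -4.539 [-2.  -0.  11.6] [0.03 0.61 0.09]
```

View pics/o3r.png

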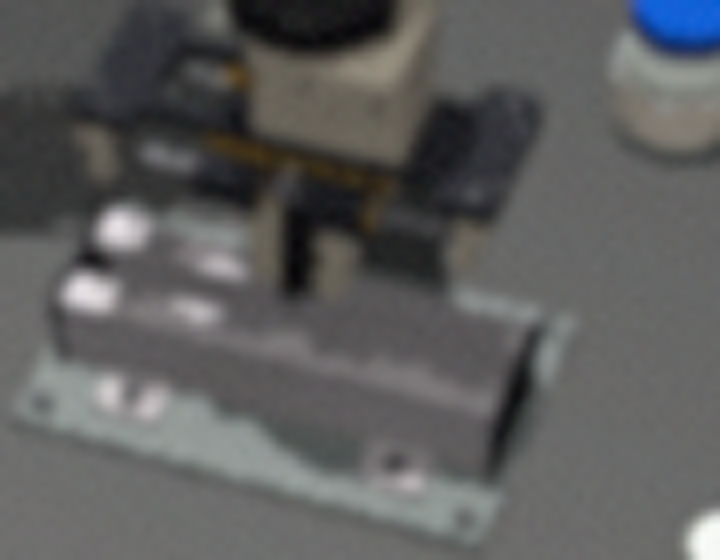

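Call:
drive_tool:
  moves: [0,0,0.001,0,0,0,1,0,0,0.001,0,0,0,1,0,0,0.001,0,0,0,1,0,0,0.001,0,0,0,1,0,0,0,0,0,0,1]

```text
clock: 16.35
position: [0.5455, 0.1471, 0.0724]
tcp_rot: [0.765, -0.643, 0.001, -0.001]
ft_force: [1.1, 0.3, 5.3]
opening: 0.0117
```

Call:
drive_tool:
  moves: [0,0,0.0007,0,0,0,1,0,0,0,0,0,0,1]

```text
clock: 16.6
position: [0.5454, 0.1471, 0.0729]
tcp_rot: [0.765, -0.644, 0.001, -0.001]
ft_force: [1.7, 0.3, 4.0]
opening: 0.0118
```

Call:
drive_tool:
  moves: [0,0,0.0006,0,0,0,1,0,0,0,0,0,0,1,0,0,0,0,0,0,1]

```text
clock: 16.98
position: [0.545, 0.1469, 0.0731]
tcp_rot: [0.765, -0.644, 0.0, -0.001]
ft_force: [4.2, 1.6, 5.5]
opening: 0.0119
```

Call:
drive_tool:
  moves: [0,0,0.0004,0,0,0,1,0,0,0,0,0,0,1,0,0,0,0,0,0,1]

```text
clock: 17.35
position: [0.5441, 0.1464, 0.0731]
tcp_rot: [0.765, -0.644, 0.0, -0.0]
ft_force: [3.9, 2.8, 4.3]
opening: 0.0119
```

Call:
drive_tool:
  moves: [0,0,0.0004,0,0,0,1,0,0,0,0,0,0,1,0,0,0,0,0,0,1,0,0,0,0,0,0,1]

```text
clock: 17.85
position: [0.5438, 0.1463, 0.0734]
tcp_rot: [0.765, -0.644, -0.0, 0.0]
ft_force: [2.7, 1.9, 4.0]
opening: 0.0117
```

Call:
drive_tool:
  moves: [0,0,0,0,0,0,0.85,0,0,0,0,0,0,0.8,0,0,0,0,0,0,0.75,0,0,0,0,0,0,0.7,0,0,0,0,0,0,0.7,0,0,0,0,0,0,0.7]
  grip_force: 5

```text
clock: 18.6
position: [0.5439, 0.1463, 0.0734]
tcp_rot: [0.765, -0.644, -0.0, 0.0]
ft_force: [-0.6, 0.5, -0.3]
opening: 0.0266
```

Call:
drive_tool:
  moves: [0,0,0.01,0,0,0,0.6,0,0,0.02,0,0,0,0.6,0,0,0.04,0,0,0,0.6,0,0,0.05,0,0,0,0.6,0,0,0.05,0,0,0,0.6,-0.03,-0.05,0,0,0,0,0.6,-0.03,-0.05,0,0,0,0,0.6,-0.03,-0.05,0,0,0,0,0.6,0,-0.05,0,0,0,0,0.6,0,-0.05,0,0,0,0,0.6,0,0,0,0,0,0,0.6]

```text
clock: 19.98
position: [0.4534, -0.1063, 0.2443]
tcp_rot: [0.764, -0.645, 0.0, -0.0]
ft_force: [-0.3, -0.0, -0.7]
opening: 0.035
```

```bash
cat > fin.py <<'E'
from h import *
from station import cams,sensors
s=sensors.read_state(); print(s["clock"],s["position"],s["ft_force"])
D={n:cams.snapshot(n) for n in("scene","top")}
bp=(.5435,.149,.172)
ims=[]
for n,(x0,y0,w) in(("scene",(245,125,70)),("top",(160,170,80))):
    d=D[n]; k=400/w
    im=cv2.resize(d["frame"][y0:y0+w,x0:x0+w],(400,400),interpolation=cv2.INTER_CUBIC); im2=im.copy()
    for b in(NUT[-1],): 
        q=(proj(d,T(b,(.5438,.1463,1.743,.032)))-[x0,y0]+.5)*k; cv2.polylines(im2,[cv2.convexHull(q.astype(np.int32).reshape(-1,1,2))],True,(0,255,0),1)
    ims.append(np.hstack([im,im2]))
cv2.imwrite("pics/f0.png",ims[0]);cv2.imwrite("pics/f1.png",ims[1])
E
python3 fin.py
```

```text
19.975 [ 0.45340992 -0.10629891  0.24425142] [-0.30992585 -0.00654864 -0.65975246]
```

View pics/f0.png

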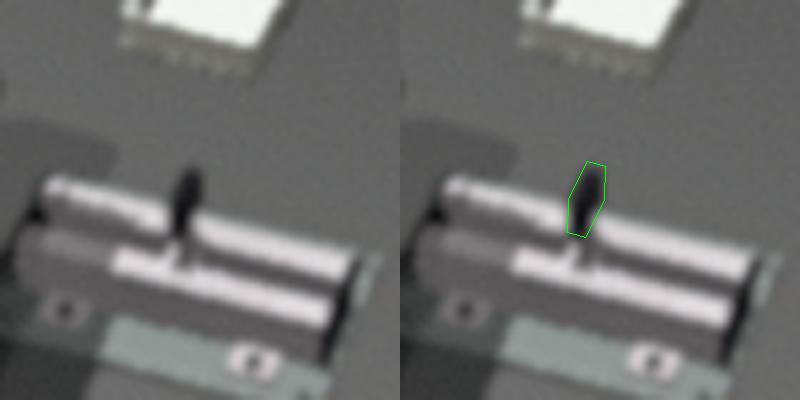

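View pics/f1.png

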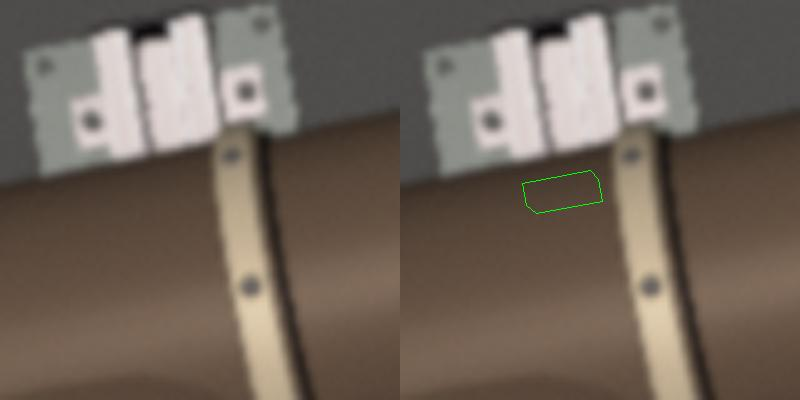

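The scene view shows the post upright and square across, inside the predicted outline at about (187,200) in the left crop. The arm blocks the top view, so I'll move it away and check from there.

Call:
drive_tool:
  moves: [-0.01,-0.05,0,0,0,0,0.6,-0.01,-0.05,0,0,0,0,0.6,-0.01,-0.05,0,0,0,0,0.6,-0.02,-0.05,0,0,0,0,0.6,-0.02,-0.05,0,0,0,0,0.6,-0.03,-0.05,0,0,0,0,0.6,-0.03,-0.05,0,0,0,0,0.6,-0.04,-0.05,0,0,0,0,0.6,-0.04,-0.05,0,0,0,0,0.6,-0.04,-0.04,0,0,0,0,0.6,0,0,0,0,0,0,0.6,0,0,0,0,0,0,0.6]

```text
clock: 21.58
position: [0.2068, -0.5908, 0.2433]
tcp_rot: [0.765, -0.644, -0.0, -0.0]
ft_force: [-0.4, 0.3, 0.1]
opening: 0.0346
```

```bash
python3 fin.py; python3 - <<'E'
import cv2,numpy as np
cv2.imwrite("pics/f2.png",np.vstack([cv2.resize(cv2.imread("pics/f0.png"),(600,300)),cv2.resize(cv2.imread("pics/f1.png"),(600,300))]))
E
```

```text
21.575 [ 0.20681136 -0.59077207  0.24334694] [-0.35568102  0.32152025  0.10762426]
```

View pics/f2.png

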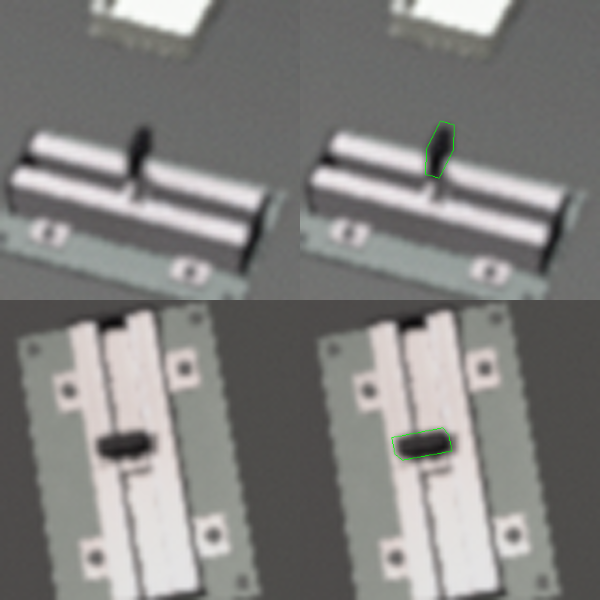

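The grip looks a few degrees off the predicted outline in the top view, so I'll measure its angle.

```bash
python3 - <<'E'
from h import *
from station import cams
for n,c in(("top",(193,209)),("scene",(278,158))):
    d=cams.snapshot(n); g=d["frame"].astype(float).mean(2); x,y=c; 
    if n=="top":
        roi=(180,198,208,222); a=g[roi[1]:roi[3],roi[0]:roi[2]]; print(a[4:20,4:24].astype(int))
        def pred(v):
            s=sil(d,[NUT[-1]],(v[0]/100,v[1]/100,v[2],.032),roi=roi,k=8); s=cv2.GaussianBlur(s,(0,0),.6); return s
        m=np.clip((170-a)/(170-50),0,1)
        # keep central blob
        lab=cv2.connectedComponents((m>.45).astype(np.uint8))[1]; l=lab[11,13]; k=cv2.dilate((lab==l).astype(np.uint8),np.ones((3,3)))
        m=m*k; print((k*m*9).astype(int)[2:22])
        for b in(1.55,1.75,1.95):
            r=minimize(lambda v:((pred(v)-m)**2).sum(),[54.4,14.6,b],method="Nelder-Mead",options=dict(initial_simplex=[[54.4,14.6,b],[54.9,14.6,b],[54.4,15.1,b],[54.4,14.6,b+.15]])); print(r.x,r.fun)
        ys,xs=np.mgrid[:m.shape[0],:m.shape[1]]; w=m.ravel(); C=np.cov(np.vstack([xs.ravel(),ys.ravel()]),aweights=w); print("pca",np.degrees(np.linalg.eigh(C)[1][:,1]@[1,0]),np.linalg.eigh(C))
E
```

```text
[[210 209 210 214 207 168 147 185 209 211 211 210 211 207 207 214 216 213
  214 216]
 [210 210 210 213 208 174 151 181 206 208 204 202 203 201 200 211 216 214
  214 217]
 [210 210 210 209 202 171 142 158 184 184 172 164 159 156 165 193 206 208
  211 216]
 [209 205 197 186 169 142 113 112 133 131 114 104  97  92 108 149 171 179
  200 213]
 [203 184 157 134 113  95  76  70  75  75  67  62  58  53  60  94 126 150
  190 213]
 [194 159 108  79  66  60  55  54  54  53  54  52  51  48  41  64 105 139
  188 212]
 [189 150  90  57  54  53  52  52  52  53  49  47  39  38  31  51  95 136
  188 213]
 [187 151  91  58  53  50  44  40  39  40  38  32  27  26  30  57  98 138
  189 214]
 [187 160 103  57  42  39  32  30  30  32  32  31  34  46  70  91 127 155
  195 215]
 [189 184 139  94  73  57  47  44  59  73  70  61  68  94 123 140 170 191
  209 218]
 [190 201 176 150 135 114  96  88 108 132 128 114 124 148 167 171 196 216
  219 220]
 [184 203 193 179 174 166 156 144 162 185 185 176 176 185 188 181 199 217
  221 221]
 [174 200 199 193 196 201 195 177 182 198 201 190 178 173 167 163 185 212
  221 
[... 1077 characters left out ...]
 0 0 0 0]
 [0 0 0 0 0 0 0 0 0 0 0 0 0 0 0 0 0 0 0 0 0 0 0 0 0 0 0 0]
 [0 0 0 0 0 0 0 0 0 0 0 0 0 0 0 0 0 0 0 0 0 0 0 0 0 0 0 0]
 [0 0 0 0 0 0 0 0 0 0 0 0 0 0 0 0 0 0 0 0 0 0 0 0 0 0 0 0]
 [0 0 0 0 0 0 0 0 0 0 0 0 0 0 0 0 0 0 0 0 0 0 0 0 0 0 0 0]
 [0 0 0 0 0 0 0 0 0 0 0 0 0 0 0 0 0 0 0 0 0 0 0 0 0 0 0 0]
 [0 0 0 0 0 0 0 0 0 0 0 0 0 0 0 0 0 0 0 0 0 0 0 0 0 0 0 0]]
[54.24922983 14.37920556  1.65835917] 2.8673770264271417
[54.2706097  14.36065995  1.68813656] 2.9485191773313595
[54.25535769 14.34871285  1.67447511] 2.871863644668209
pca -57.05236905711644 EighResult(eigenvalues=array([ 3.73382301, 15.91454412]), eigenvectors=array([[-0.0920792 , -0.99575169],
       [-0.99575169,  0.0920792 ]]))
```

```bash
python3 - <<'E'
from h import *
from station import cams
d=cams.snapshot("scene"); x0,y0,w,h=250,138,60,45; k=13
im=cv2.resize(d["frame"][y0:y0+h,x0:x0+w],(w*k,h*k),interpolation=cv2.INTER_CUBIC)
def dr(P,col,ps):
    q=((proj(d,T(P,ps))-[x0,y0]+.5)*k); cv2.polylines(im,[cv2.convexHull(q.astype(np.int32).reshape(-1,1,2))],True,col,1)
for z,c in((.032,(0,255,0)),(.0285,(0,0,255))): dr(NUT[-1],c,(.5438,.1455,1.70,z))
for a,b in((9.9,28.4),(-33.6,-15.1)): dr(np.array([[u,v/1000,.048] for u in(-.105,.105) for v in(a,b)]),(255,0,0),(.5435,.149,.172,0))
cv2.imwrite("pics/z.png",im)
E
```

```text
(no output)
```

View pics/z.png

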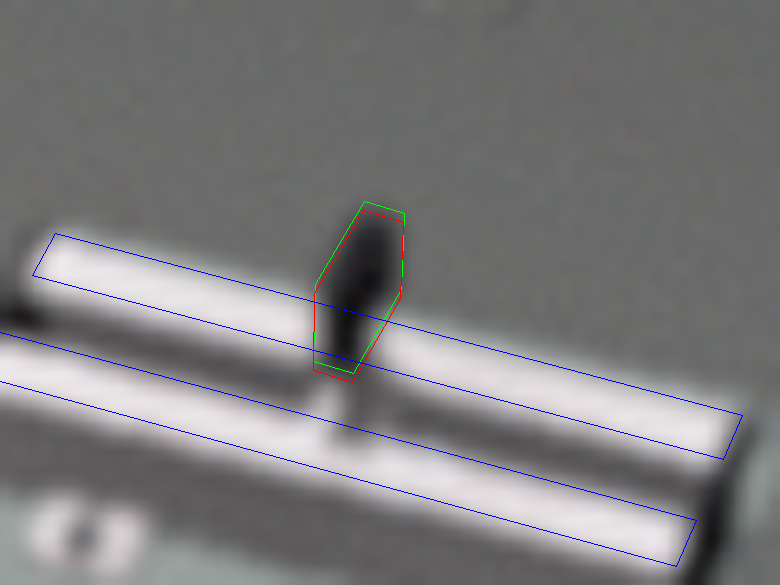

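```bash
python3 -c "
from station import order
print(order.finish_job())"
```

```text
the job is handed in; nothing more can be done
None
```

I fitted the spring-nut post across the slot in the middle of the channel, released it upright and handed the job in at about 22 s; no verdict was reported.

**What I did:**
- I put the nut in lengthwise with no contact force.
- I pressed it to about 27 mm above the bed's origin, with at most about 13 N on the spring, and turned it 90°.
- I raised it until the spring load fell to about 6 N (about 32 mm), then let go and moved the arm away.

**Last checks:**
- **Upright and position:** both cameras show the post upright, across the slot and in the middle of the channel.
- **Angle:** the top-view fit puts the nut about 3–5° short of square. The limit is 11.5°.
- **Sideways position:** the same fit put the nut about 2.5 mm to one side, more than the roughly 1.5 mm of play the grooves allow. Part of that is probably shadow in the picture, since one edge showed only about 1.3 mm.
- **Height:** I judged this mainly from the force and travel readings. The picture agrees with 32 mm but can barely tell it from 28.5 mm.
- **Other things:** I didn't measure their positions at the end. No contact with them showed in the pictures or forces.

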